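# Uncover the film splicer and open its press arm

## Task

Get the film splicer ready for the next join: put your fingertips under the lip at the front of its loose dust cover and tip the cover back over its rear edge, without throwing it, so that it comes to rest lying on its back right behind the splicer. Then lift the splicer's press arm by its red handle until it stands nearly upright, and leave it there. Leave the bottle, film core, tape roll, loupe and stack of cans where they stand.

Things in the scene. Friction and masses are not known exactly. Their poses are not given: they have to be found in the camera images.
- splicer: Grey cast film splicer, fixed, on a dark steel tray 170 (x) by 210 (y) mm, 6 mm thick. Origin: centre of the tray's underside, on the table; x to its back, y left, z up. Casting at x -20 to 62, y -75 to 75 mm, 34 mm high, hinge lugs to 54, tape roll at left rear to 79. Ahead of x = -20 only bare tray. A rim along the tray's rear edge (x 79 to 85, 5 mm above the tray) stops the cover sliding back.
- cover: Loose wedge-shaped dust cover of smoked acrylic (4 mm, open below, 0.3 to 0.5 kg), on the tray over the splicer, square to it. Outside 150 (x) by 184 (y) mm, front wall 55, upright rear wall 110 mm high, top sloping between. Origin: centre of its open underside, 6 mm above the table, 2 mm behind the splicer's; x to its back, y left, z up. Centre of mass about x = 8, z = 56 mm.
- cover_lip (a point): On the cover: middle of the lower front edge of its black finger lip (x -98, y 0, z 50 mm in the cover's frame; axes the cover's). The lip is 110 mm wide (y), 5 mm thick, level, and juts 23 mm forward from the top of the front wall; free underneath.
- cover_edge (a point): On the cover: middle of its rear lower edge (x 75, y 0, z 0 mm in the cover's frame). Lifted at the lip, the cover swings about this edge, held by the tray's rim; once the lip end is about 50 degrees up it falls over by itself onto its rear wall and then lies with its open side towards the splicer and the lip uppermost.
- press_arm (a joint): Angle of the splicer's press arm, rad: 0 = lying down closed on the splicer, grows as its front end is lifted, 1.3 = fully open, leaning back just short of upright. Friction in the hinge keeps it where it is left; about 4 N at the handle lifts it. It starts between 0 and 0.08.
- press_hinge (a point): On the splicer: middle of the press arm's hinge line, which runs along the splicer's y (x 50, y 0, z 44 mm in the splicer's frame). The arm lies forward from it over the casting, 38 mm wide.
- press_grip (a point): Centre of the press arm's handle, a red round bar 14 mm thick and 90 mm long along the splicer's y, free underneath, 95 mm from the hinge line; arm closed: x -45, y 0, z 46 mm in the splicer's frame. A neck 14 mm wide joins its middle to the arm.
- bottle: Amber bottle with black cap, 60 mm across, 135 mm high, loose. Origin: centre of its underside, z up.
- core: Yellow plastic film core, a round hub 74 mm across and 34 mm high, loose. Origin: centre of its underside, z up.
- tape: Tan roll of tape lying flat, 72 mm across, 25 mm high, loose. Origin: centre of its underside, z up.
- loupe: Black magnifier standing upright, 52 mm across, 48 mm high, loose. Origin: centre of its underside, z up.
- cans: Stack of four round metal film cans, 210 mm across, 146 mm high, fixed, at the left of the table. Origin: centre of its underside, z up.

How it is judged:
By the outcome, as a careful person would: the job done as asked, in the order asked, and still so for the second after the job is handed in, with the robot touching nothing.
It also fails if it takes over 56 s, if anything falls off the work surface, if the arm or the gripper's body presses on something with over 40 N, if the wrist force passes 120 N, or if a joint passes its speed limit or range.

## Robot

A 7-joint arm with a two-finger parallel gripper is mounted at the origin on the work surface. World frame = base frame: x ahead of the robot, y to its left, z up, the work surface at z = 0. Lengths are in m, angles in rad, forces in N, time in s.
With the tool pointing down it reaches from about 0.425 to 0.825 m from the base axis. Payload 3.6 kg.
Tool frame: the origin (TCP) lies at the very end of the fingers, on their centre line; the grasp point (between the pads) lies manip.tcp_to_grasp behind it (manip.tcp_to_grasp is the distance from the TCP to the grasp point, in m); z points along the fingers, y is the line along which they close (so a half turn about z gives the same grasp; the last joint's range is limited). The gripper opens to 85 mm and grips with 20 to 120 N. Pads are 22 mm wide; open, the fingers measure 114 mm over their backs; the gripper's body (76 mm by 85 mm) begins 54 mm behind the grasp point. The pads swing forward as they close: fully open they stand 13 mm farther back than shut.
Start: joints at [-1.302, 0.615, -0.013, 1.423, 0.008, 1.103, -0.04], TCP at [0.189, 0.622, 0.231] pointing down, gripper open.
Joint ranges: [-3.12, 3.12], [-0.3, 2.06], [-1.34, 1.32], [0.26, 2.42], [-1.36, 4.5], [0.01, 1.98], [-2.84, 2.84]. Speed limits (rad/s): [2.79, 2.79, 3.14, 3.14, 3.14, 3.14, 3.14].

## Interface

Orientations are given as a 3x3 rotation matrix whose columns are the frame's x, y, z axes.
In Python, from bench import manip, snapshot, job gives the robot as it stands.
- The arm moves only by the tool step_arm, never from a script. Its arguments are lists of equal length, an entry for each row: "translation": the shift along the tool's x, y, z normalised to -1 to 1, where 1 is 0.25 m, a list of three; "delta_rot": the turn, a rotation vector about the tool's x, y, z normalised to -1 to 1, where 1 is pi rad, a list of three. A call has 1 to 8 rows; each row shifts and turns the commanded pose from where the row before left it, along the tool's axes as they then stand; what a row does not reach is not made up. A row lasts 1/12 s, in which the tool goes at most 41.7 mm and 7.16 degrees, less where a joint would pass 70% of its speed; a pose out of reach is approached as far as the arm can. A call with a number of a shift or a turn outside -1 to 1 is refused whole. A call with a gripper value outside its range is refused whole. "hand" is the closure, from 0 (fully open) to 1 (shut), set as the call begins (left out, the last holds). The fingers move at their own pace and stop on an object; "newtons" is the grip in N (left out, the last holds). Time passes only in rows, so rows that do not move let the fingers close. It gives the time, the measured TCP pose, the force, the opening and the grip force at its end, in the units of the state.
- manip.read_state(): the state, without advancing time (a new reading comes with each control period).
- snapshot(name): name is "side" or "top"; returns a dict with "frame" (480x640x3 uint8, red, green, blue), "depth" (480x640 float32, m along the optical axis (not along the pixel's ray), 0 where there is no reading), "fx", "fy", "cx", "cy" (pixels), "R" (3x3) and "t" (3): a world point X has camera coordinates R X + t. Camera axes: x right, y down, z forward; pixel columns grow to the right and rows downward; lengths in m; the calibration is good to about 2 mm. A picture is of the moment at which its call begins.
- job.finish_job(): hands the job in; it is judged then, once.
The state is a dict: "time_s": time; "joint_pos": joint angles; "qvel": joint speeds; "effort": joint torques, N m; "tcp_pos": TCP position; "ee_rot": TCP orientation; "force": force on the tool from outside, world axes, zero at the start; "torque": the same for the moment, N m; "grip_width": opening from 0.0 (shut) to 1.0 (fully open); "grasp_force": force on a finger pad.
Only numpy, scipy, OpenCV 4.12 (cv2) and the standard library are available. Lean on these libraries where they do the work, as an engineer would, in place of code of your own. Each camera call takes 0.05 s, during which the arm holds its last target. There are 200 camera calls.

## Working session

There is one attempt and no reset: what is moved stays moved. The work goes in short steps, Python scripts to look and compute and a tool call to move; the robot and the scene stay as the last step left them, time stands still between calls to the robot, and variables do not carry over. Pictures are saved under pics/ and viewed, at most 11 in all, crops included, and the job is handed in when it is done.

Besides the shell and the picture viewer there is one more tool, called after "Request:" as a command line: name --argument value ..., lists and objects as JSON in quotes. step_arm: Moves the arm, as the interface text tells. Its arguments: {"type":"object","properties":{"translation":{"type":"array"},"delta_rot":{"type":"array"},"hand":{"type":"number"},"newtons":{"type":"number"}},"required":["translation","delta_rot"]}

```bash
ls; mkdir -p pics; python3 - <<'E'
from bench import manip,snapshot
import cv2,numpy as np
s=manip.read_state();print({k:np.round(v,3).tolist() for k,v in s.items()},manip.tcp_to_grasp)
for n in("top","side"):
    d=snapshot(n);cv2.imwrite(f"pics/{n}0.png",d["frame"][:,:,::-1]);np.savez(f"pics/{n}0.npz",**d)
    print(n,d["fx"],d["cx"],d["cy"],np.round(d["R"],3).tolist(),d["t"])
E
```

```text
pics
{'time_s': 0.0, 'joint_pos': [-1.302, 0.616, -0.013, 1.425, 0.008, 1.103, -0.04], 'qvel': [-0.0, -0.0, -0.001, 0.0, 0.001, 0.001, -0.0], 'effort': [0.0, -46.92, 0.259, -17.103, 0.01, 0.01, -0.0], 'tcp_pos': [0.189, 0.621, 0.23], 'ee_rot': [[-0.957, 0.291, -0.001], [0.291, 0.957, -0.002], [-0.0, -0.003, -1.0]], 'force': [0.784, 0.232, 0.714], 'torque': [0.0, -0.048, 0.034], 'grasp_force': 0.0, 'grip_width': 1.002} 0.0187
top 571.6076578121505 327.08168358597175 239.85872701053339 [[0.052, -0.999, 0.006], [-0.971, -0.052, -0.234], [0.234, 0.007, -0.972]] [0.18189319 0.59470304 1.1362202 ]
side 445.7646190599444 325.09285842602736 241.63894821112962 [[0.792, -0.61, -0.003], [-0.439, -0.567, -0.697], [0.423, 0.554, -0.717]] [-0.32142531  0.40741349  0.58087138]
```

View pics/top0.png

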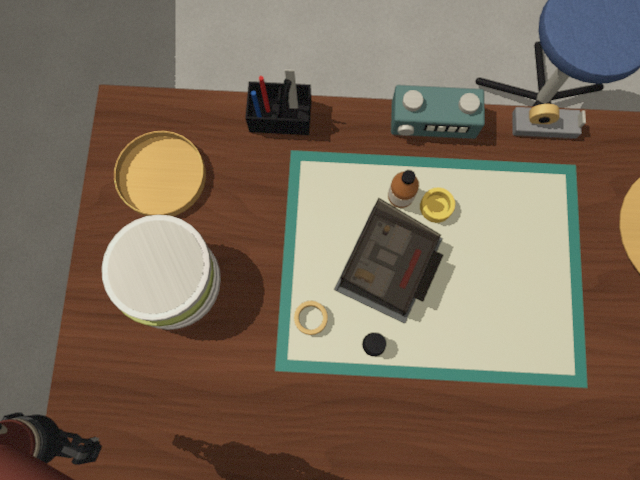

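View pics/side0.png

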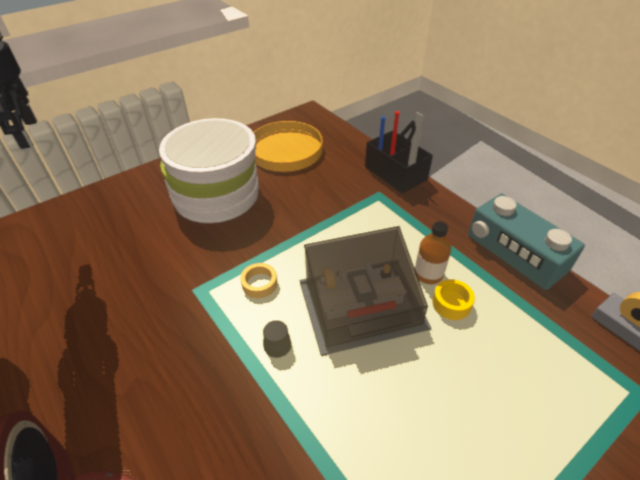

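The top view shows the splicer around (390,260), with its lip at (428,277) facing right (about world -y). The bottle is at (404,188), core (438,205), tape (311,318), loupe (374,345) and cans (160,270). Next I measure with depth.

```bash
cat > h.py <<'E'
import numpy as np,cv2
def cloud(d):
    v,u=np.mgrid[:480,:640];z=d["depth"]
    c=np.stack([(u-d["cx"])/d["fx"]*z,(v-d["cy"])/d["fy"]*z,z],-1)
    return (c-d["t"])@d["R"]
def proj(d,X):
    c=np.atleast_2d(X)@d["R"].T+d["t"];return np.c_[c[:,0]/c[:,2]*d["fx"]+d["cx"],c[:,1]/c[:,2]*d["fy"]+d["cy"]]
E
python3 - <<'E'
from h import *
for n,(r0,r1,c0,c1) in {"top":(190,330,325,460),"side":(220,360,290,440)}.items():
    d=dict(np.load(f"pics/{n}0.npz"));P=cloud(d);f=d["frame"].astype(int)
    print(n)
    if n=="top":
        for v in range(200,325,12): print(v,[ (c,*(np.round(P[v,c]*1000).astype(int).tolist())) for c in range(335,455,12)])
    sub=np.zeros((480,640),bool);sub[r0:r1,c0:c1]=1
    dark=(f.max(-1)<40)&sub&(d["depth"]>0)
    lip=sub&(abs(P[...,2]-.061)<.004)&(f.max(-1)<45)
    m=P[lip];print("lip",lip.sum(),m.mean(0),cv2.minAreaRect((m[:,:2]*1000).astype(np.float32)))
    red=sub&(f[...,0]>1.7*f[...,1])&(f[...,0]>60)&(f[...,1]<60)
    m=P[red];print("red",red.sum(),np.median(m,0), np.argwhere(red).mean(0),cv2.minAreaRect((m[:,:2]*1000).astype(np.float32)))
    im=cv2.resize(d["frame"][r0:r1,c0:c1,::-1],None,fx=4,fy=4,interpolation=cv2.INTER_CUBIC);cv2.imwrite(f"pics/{n}c.png",im)
    for nm,(z0,z1) in {"bottle":(.12,.14),"core":(.03,.037),"tape":(.02,.028),"loupe":(.044,.052)}.items():
        w=dict(bottle=(404,180),core=(438,205),tape=(311,318),loupe=(374,345)) if n=="top" else dict(bottle=(437,230),core=(454,300),tape=(260,278),loupe=(276,335))
        s=np.zeros((480,640),bool);x,y=w[nm];s[y-25:y+25,x-25:x+25]=1
        m=P[s&(P[...,2]>z0)&(P[...,2]<z1)];print(nm,len(m),cv2.minEnclosingCircle((m[:,:2]*1000).astype(np.float32)) if len(m) else 0)
E
```

```text
top
200 [(335, 695, 200, 2), (347, 695, 173, 4), (359, 697, 146, 3), (371, 699, 118, 2), (383, 665, 101, 111), (395, 688, 69, 44), (407, 684, 45, 61), (419, 703, 10, 6), (431, 705, -17, 6), (443, 706, -44, 9)]
212 [(335, 666, 199, 3), (347, 667, 172, 4), (359, 669, 145, 2), (371, 668, 118, 10), (383, 640, 100, 109), (395, 645, 74, 99), (407, 675, 36, 1), (419, 675, 10, 5), (431, 668, -12, 34), (443, 678, -44, 7)]
224 [(335, 639, 197, 0), (347, 640, 170, 1), (359, 641, 144, 4), (371, 612, 124, 113), (383, 617, 99, 102), (395, 619, 73, 97), (407, 623, 47, 88), (419, 627, 21, 79), (431, 648, -17, 10), (443, 651, -45, 3)]
236 [(335, 611, 196, 1), (347, 612, 169, 1), (359, 610, 143, 14), (371, 587, 123, 112), (383, 592, 98, 98), (395, 595, 72, 92), (407, 598, 47, 86), (419, 601, 20, 77), (431, 605, -7, 68), (443, 624, -46, 0)]
248 [(335, 584, 195, 0), (347, 585, 168, 1), (359, 560, 147, 114), (371, 563, 122, 106), (383, 566, 97, 99), (395, 569, 72, 92), (407, 573, 46, 83), (419, 575, 20, 78), (431, 581, -8, 61), (443, 595, -45, 6)]
260 [(335, 555, 193, 4), (347, 557, 167, 1), (359, 536, 1
[... 1659 characters left out ...]
495544433594, 239.36927795410156), 35.91902160644531)
loupe 309 ((377.69677734375, 101.31793212890625), 21.956600189208984)
side
lip 0 [nan nan nan] ((0.0, 0.0), (0.0, 0.0), 0.0)
red 299 [0.52669814 0.02357915 0.06686694] [308.88628763 372.10033445] ((354.9125061035156, -109.80671691894531), (481.46087646484375, 74.33866882324219), 37.83993911743164)
bottle 208 ((712.3497924804688, 51.23514175415039), 14.873635292053223)
core 525 ((689.4384765625, -17.112548828125), 48.63665771484375)
tape 457 ((425.4893798828125, 238.9962158203125), 36.93227005004883)
loupe 457 ((376.634033203125, 101.3277816772461), 22.241384506225586)<stdin>:10: RuntimeWarning: Mean of empty slice.
  ret = um.true_divide(
```

View pics/topc.png

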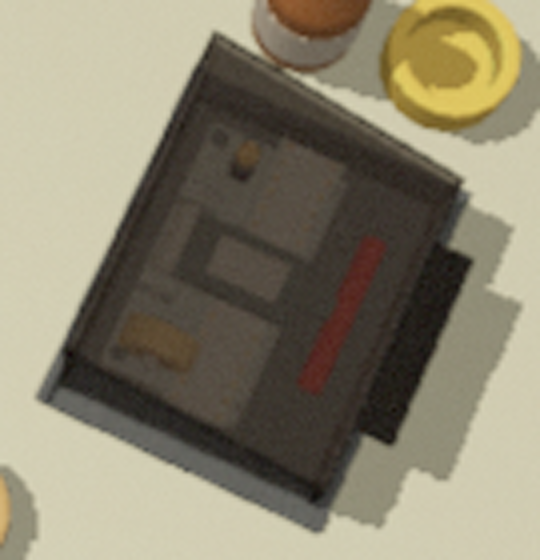

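```bash
cat >> h.py <<'E'
def T(p,L):
    c,s=np.cos(p[2]),np.sin(p[2]);L=np.atleast_2d(L);return np.c_[p[0]+c*L[:,0]-s*L[:,1],p[1]+s*L[:,0]+c*L[:,1],L[:,2]]
E
python3 - <<'E'
from h import *
from scipy.optimize import least_squares
d=dict(np.load("pics/top0.npz"))
px=np.array([(215,35),(70,352),(462,182),(320,495),(442,243),(470,260),(393,442),(362,428),(42,398),(322,528),(374,238),(309,393)])/4+[325,190]-.4
L=np.array([(77,-92,116),(77,92,116),(-73,-92,61),(-73,92,61),(-73,-55,61),(-96,-55,61),(-96,55,61),(-73,55,61),(85,105,6),(-85,105,6),(-45,-45,49),(-45,45,49)])/1000
r=least_squares(lambda p:(proj(d,T(p,L))-px).ravel(),[.53,.07,1.2],loss="soft_l1")
print(r.x,np.round(r.fun.reshape(-1,2),1).tolist())
# depth check: rear-wall & lip extents in the fitted frame
P=cloud(d).reshape(-1,3);p=r.x
c,s=np.cos(p[2]),np.sin(p[2]);Q=P-[p[0],p[1],0];Q=np.c_[c*Q[:,0]+s*Q[:,1],-s*Q[:,0]+c*Q[:,1],Q[:,2]]*1000
m=Q[(abs(Q[:,0]+85)<8)&(abs(Q[:,1])<50)];print("lip z",np.percentile(m[:,2],[10,50,90]))
for x in(-60,-30,0,30,60):
    m=Q[(abs(Q[:,0]-x)<5)&(abs(Q[:,1])<80)];print(x,np.median(m[:,2]),"exp",61+55*(x+73)/150)
for nm,b in dict(bottle=(.712,.052),core=(.690,-.018),tape=(.426,.239),loupe=(.377,.101)).items():
    v=np.array(b)-p[:2];print(nm,np.round([c*v[0]+s*v[1],-s*v[0]+c*v[1]],3))
print(T(p,[[-.096,0,.056],[-.045,0,.046],[.05,0,.044],[.077,0,.006]]))
d=dict(np.load("pics/side0.npz"));print(np.round(proj(d,T(p,L))).tolist())
E
```

```text
[0.55360949 0.07455699 1.18090894] [[0.3, -0.5], [-1.1, -0.2], [0.3, -0.5], [1.5, -0.7], [-1.5, -0.5], [1.6, -0.2], [0.5, 1.2], [-2.0, -0.1], [-1.4, 0.7], [0.1, 1.7], [0.6, 0.6], [0.1, -0.5]]
lip z [58.12124964 61.60539133 64.5204241 ]
-60 66.43231285661142 exp 65.76666666666667
-30 77.402949061109 exp 76.76666666666667
0 88.57375582161413 exp 87.76666666666667
30 99.77099438671023 exp 98.76666666666667
60 110.36964288161518 exp 109.76666666666667
bottle [ 0.039 -0.155]
core [-0.034 -0.161]
tape [0.104 0.181]
loupe [-0.043  0.173]
[[ 0.51712141 -0.01423839  0.056     ]
 [ 0.5365057   0.03293415  0.046     ]
 [ 0.57261371  0.12080458  0.044     ]
 [ 0.58287598  0.14577828  0.006     ]]
[[399.0, 226.0], [304.0, 245.0], [428.0, 306.0], [326.0, 330.0], [408.0, 310.0], [413.0, 321.0], [352.0, 336.0], [347.0, 325.0], [299.0, 281.0], [321.0, 355.0], [396.0, 303.0], [348.0, 314.0]]
```

```bash
python3 - <<'E'
from bench import manip,snapshot,job
import bench
for o in (manip,job,bench): print([a for a in dir(o) if not a.startswith('__')])
E
```

```text
['Unreachable', 'read_state', 'tcp_to_grasp']
['finish_job']
['job', 'manip', 'snapshot']
```

```bash
cat >> h.py <<'E'
from scipy.linalg import expm,logm
from scipy.spatial.transform import Rotation as Ro
SP=np.array([.55361,.07456,1.18091])           # splicer pose
def S(x,y,z): return T(SP,[[x,y,z]])[0]          # splicer frame -> world
def down(deg,az=None):                          # tool R: x up-ish along az, z dips deg below horizontal
    az=SP[2] if az is None else az;u=np.array([np.cos(az),np.sin(az),0]);a=np.radians(deg)
    z=np.cos(a)*u-np.sin(a)*np.array([0,0,1]);y=np.array([u[1],-u[0],0]);return np.c_[np.cross(y,z),y,z]
def H(p,R): M=np.eye(4);M[:3,:3]=R;M[:3,3]=p;return M
def rows(A,B,n):
    M=expm(np.real(logm(np.linalg.inv(A)@B))/n);r=Ro.from_matrix(M[:3,:3]).as_rotvec()/np.pi;t=M[:3,3]/.25
    t=np.round(t,3);r=np.round(r,4);print(n,"x",t.tolist(),r.tolist(),"mm",round(np.linalg.norm(t)*250,1),"deg",round(np.linalg.norm(r)*180,2))
    M=H(t*.25,Ro.from_rotvec(r*np.pi).as_matrix());return A@np.linalg.matrix_power(M,n)
def now():
    from bench import manip
    s=manip.read_state();R=np.array(s["ee_rot"]);print("t",round(s["time_s"],2),"tcp",np.round(s["tcp_pos"],4),"z",np.round(R[:,2],3),"x",np.round(R[:,0],3),"q",np.round(s["joint_pos"],2),"F",np.round(s["force"],1),"w",round(s["grip_width"],2))
    return H(s["tcp_pos"],Ro.from_matrix(R).as_matrix())
def loc(M):
    c,s=np.cos(SP[2]),np.sin(SP[2]);v=M[:3,3]-[*SP[:2],0];print("splicer frame",np.round([c*v[0]+s*v[1],-s*v[0]+c*v[1],v[2]],4))
E
python3 - <<'E'
from h import *
A=now();A=rows(A,H([.43,.30,.28],down(90,np.radians(120))),16);A=rows(A,H([.46,-.17,.25],down(90)),16);print(A)
E
```

```text
t 0.1 tcp [0.1893 0.6211 0.2302] z [-0.001 -0.002 -1.   ] x [-0.957  0.291  0.   ] q [-1.3   0.62 -0.01  1.42  0.01  1.1  -0.04] F [-0.2  0.6  0.6] w 0.99
16 x [-0.099, -0.028, -0.012] [-0.0, 0.0, 0.0149] mm 25.9 deg 2.68
16 x [-0.122, -0.005, 0.007] [-0.0, 0.0, 0.0182] mm 30.6 deg 3.28
[[ 3.79005136e-01  9.25394312e-01 -6.88788913e-04  4.58585862e-01]
 [ 9.25391638e-01 -3.79005704e-01 -2.23432347e-03 -1.70152291e-01]
 [-2.32868516e-03  2.09420570e-04 -9.99997267e-01  2.51826237e-01]
 [ 0.00000000e+00  0.00000000e+00  0.00000000e+00  1.00000000e+00]]
```

Request:
step_arm --translation '[[-0.099, -0.028, -0.012], [-0.099, -0.028, -0.012], [-0.099, -0.028, -0.012], [-0.099, -0.028, -0.012], [-0.099, -0.028, -0.012], [-0.099, -0.028, -0.012], [-0.099, -0.028, -0.012], [-0.099, -0.028, -0.012]]' --delta_rot '[[0, 0, 0.0149], [0, 0, 0.0149], [0, 0, 0.0149], [0, 0, 0.0149], [0, 0, 0.0149], [0, 0, 0.0149], [0, 0, 0.0149], [0, 0, 0.0149]]' --hand 0.5

```text
time_s: 0.77
tcp_pos: [0.3419, 0.4832, 0.2548]
ee_rot: [[-0.782, 0.623, -0.001], [0.623, 0.782, -0.001], [-0.0, -0.001, -1.0]]
force: [0.6, -0.5, 0.6]
grip_width: 0.499
grasp_force: 0.0
```

Request:
step_arm --translation '[[-0.099, -0.028, -0.012], [-0.099, -0.028, -0.012], [-0.099, -0.028, -0.012], [-0.099, -0.028, -0.012], [-0.099, -0.028, -0.012], [-0.099, -0.028, -0.012], [-0.099, -0.028, -0.012], [-0.099, -0.028, -0.012]]' --delta_rot '[[0, 0, 0.0149], [0, 0, 0.0149], [0, 0, 0.0149], [0, 0, 0.0149], [0, 0, 0.0149], [0, 0, 0.0149], [0, 0, 0.0149], [0, 0, 0.0149]]'

```text
time_s: 1.43
tcp_pos: [0.4324, 0.2999, 0.279]
ee_rot: [[-0.5, 0.866, -0.001], [0.866, 0.5, -0.001], [-0.0, -0.001, -1.0]]
force: [0.5, -0.2, 1.3]
grip_width: 0.5
grasp_force: 0.0
```

Request:
step_arm --translation '[[-0.122, -0.005, 0.007], [-0.122, -0.005, 0.007], [-0.122, -0.005, 0.007], [-0.122, -0.005, 0.007], [-0.122, -0.005, 0.007], [-0.122, -0.005, 0.007], [-0.122, -0.005, 0.007], [-0.122, -0.005, 0.007]]' --delta_rot '[[0, 0, 0.0182], [0, 0, 0.0182], [0, 0, 0.0182], [0, 0, 0.0182], [0, 0, 0.0182], [0, 0, 0.0182], [0, 0, 0.0182], [0, 0, 0.0182]]'

```text
time_s: 2.1
tcp_pos: [0.5003, 0.0675, 0.2649]
ee_rot: [[-0.066, 0.998, -0.001], [0.998, 0.066, -0.0], [-0.0, -0.001, -1.0]]
force: [0.6, -0.1, -0.4]
grip_width: 0.5
grasp_force: 0.0
```

Request:
step_arm --translation '[[-0.122, -0.005, 0.007], [-0.122, -0.005, 0.007], [-0.122, -0.005, 0.007], [-0.122, -0.005, 0.007], [-0.122, -0.005, 0.007], [-0.122, -0.005, 0.007], [-0.122, -0.005, 0.007], [-0.122, -0.005, 0.007]]' --delta_rot '[[0, 0, 0.0182], [0, 0, 0.0182], [0, 0, 0.0182], [0, 0, 0.0182], [0, 0, 0.0182], [0, 0, 0.0182], [0, 0, 0.0182], [0, 0, 0.0182]]'

```text
time_s: 2.77
tcp_pos: [0.4582, -0.1708, 0.2509]
ee_rot: [[0.381, 0.924, -0.0], [0.924, -0.381, 0.0], [-0.0, -0.0, -1.0]]
force: [0.9, 0.5, 0.2]
grip_width: 0.499
grasp_force: 0.0
```

```bash
python3 - <<'E'
from h import *
A=now();A=rows(A,H(S(-.16,0,.13),down(30)),16)
E
```

```text
t 2.77 tcp [ 0.4582 -0.1708  0.2509] z [-0.  0. -1.] x [ 0.381  0.924 -0.   ] q [-0.09  0.38  0.56  1.86 -0.24  0.97  0.19] F [0.9 0.5 0.2] w 0.5
16 x [0.009, -0.001, 0.041] [0.0, 0.0208, -0.0] mm 10.5 deg 3.74
```

Request:
step_arm --translation '[[0.009, -0.001, 0.041], [0.009, -0.001, 0.041], [0.009, -0.001, 0.041], [0.009, -0.001, 0.041], [0.009, -0.001, 0.041], [0.009, -0.001, 0.041], [0.009, -0.001, 0.041], [0.009, -0.001, 0.041]]' --delta_rot '[[0, 0.0208, 0], [0, 0.0208, 0], [0, 0.0208, 0], [0, 0.0208, 0], [0, 0.0208, 0], [0, 0.0208, 0], [0, 0.0208, 0], [0, 0.0208, 0]]'

```text
time_s: 3.43
tcp_pos: [0.4704, -0.1358, 0.1759]
ee_rot: [[0.328, 0.925, 0.191], [0.8, -0.38, 0.464], [0.502, 0.0, -0.865]]
force: [-0.2, 0.9, -0.7]
grip_width: 0.503
grasp_force: 0.0
```

Request:
step_arm --translation '[[0.009, -0.001, 0.041], [0.009, -0.001, 0.041], [0.009, -0.001, 0.041], [0.009, -0.001, 0.041], [0.009, -0.001, 0.041], [0.009, -0.001, 0.041], [0.009, -0.001, 0.041], [0.009, -0.001, 0.041]]' --delta_rot '[[0, 0.0208, 0], [0, 0.0208, 0], [0, 0.0208, 0], [0, 0.0208, 0], [0, 0.0208, 0], [0, 0.0208, 0], [0, 0.0208, 0], [0, 0.0208, 0]]'

```text
time_s: 4.1
tcp_pos: [0.4947, -0.072, 0.1287]
ee_rot: [[0.19, 0.925, 0.329], [0.462, -0.38, 0.801], [0.866, 0.0, -0.499]]
force: [0.2, -1.2, -0.6]
grip_width: 0.494
grasp_force: 0.0
```

```bash
python3 - <<'E'
from h import *
from bench import snapshot
loc(now())
d=snapshot("side");cv2.imwrite("pics/s1.png",d["frame"][:,:,::-1])
E
```

```text
t 4.1 tcp [ 0.4947 -0.072   0.1287] z [ 0.329  0.801 -0.499] x [0.19  0.462 0.866] q [ 0.63  0.8   0.01  2.04 -1.18  1.15  1.26] F [ 0.2 -1.2 -0.6] w 0.49
splicer frame [-0.1579 -0.0012  0.1287]
```

View pics/s1.png

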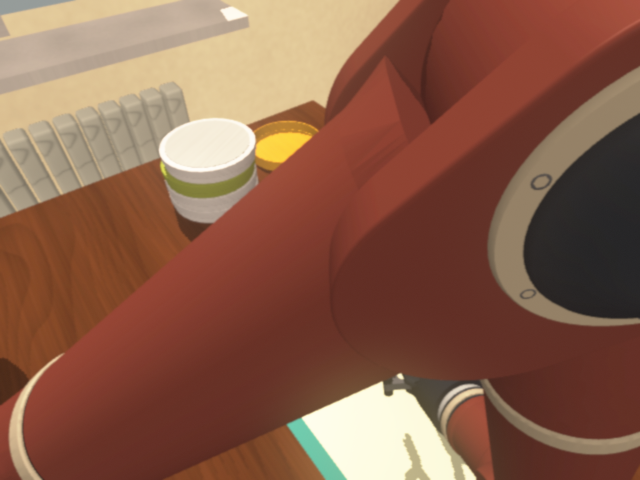

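The side camera is now blocked by the arm (it fills 0–600 columns), and the tool is at the front as intended. Continuing under the lip.

```bash
python3 - <<'E'
from h import *
A=now();A=rows(A,H(S(-.139,0,.062),down(30)),4);A=rows(A,H(S(-.0868,0,.032),down(30)),4)
E
```

```text
t 4.15 tcp [ 0.4937 -0.0711  0.1263] z [ 0.327  0.803 -0.497] x [0.193 0.458 0.867] q [ 0.63  0.81  0.01  2.04 -1.18  1.15  1.26] F [ 0.5 -0.5 -2. ] w 0.5
4 x [-0.047, 0.0, 0.048] [-0.0002, -0.0002, -0.0004] mm 16.8 deg 0.09
4 x [0.001, 0.0, 0.06] [-0.0, -0.0, 0.0] mm 15.0 deg 0.0
```

Request:
step_arm --translation '[[-0.047, 0, 0.048], [-0.047, 0, 0.048], [-0.047, 0, 0.048], [-0.047, 0, 0.048], [0, 0, 0]]' --delta_rot '[[0, 0, 0], [0, 0, 0], [0, 0, 0], [0, 0, 0], [0, 0, 0]]'

```text
time_s: 4.57
tcp_pos: [0.5006, -0.0542, 0.0624]
ee_rot: [[0.193, 0.926, 0.325], [0.464, -0.378, 0.801], [0.865, -0.004, -0.502]]
force: [-0.4, -0.0, -0.4]
grip_width: 0.494
grasp_force: 0.0
```

```bash
python3 - <<'E'
from h import *
A=now();loc(A);A=rows(A,H(S(-.0868,0,.032),down(30)),4)
from bench import snapshot
d=snapshot("top");cv2.imwrite("pics/t1.png",cv2.resize(d["frame"][150:390,250:570,::-1],None,fx=2,fy=2))
E
```

```text
t 4.57 tcp [ 0.5006 -0.0542  0.0624] z [ 0.325  0.801 -0.502] x [0.193 0.464 0.865] q [ 0.61  0.93 -0.02  2.05 -1.27  1.07  1.39] F [-0.4 -0.  -0.4] w 0.49
splicer frame [-1.393e-01  1.000e-04  6.240e-02]
4 x [-0.0, 0.0, 0.061] [-0.0003, 0.0002, -0.0002] mm 15.2 deg 0.07
```

View pics/t1.png

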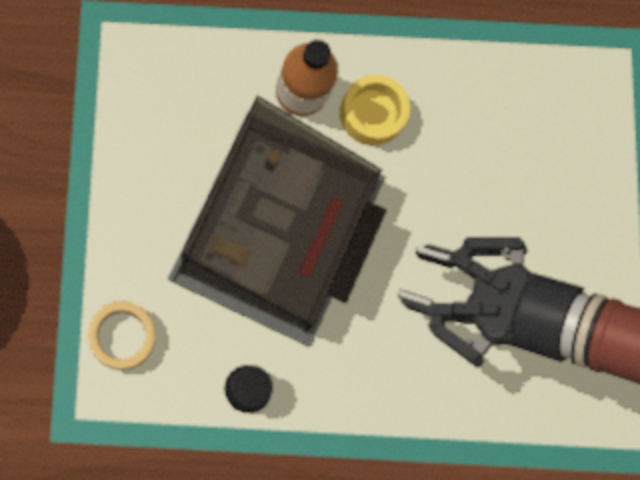

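The top view shows the half-open fingertips at (430,255) and (412,298), squarely in front of the lip at (358,252).

Request:
step_arm --translation '[[0, 0, 0.061], [0, 0, 0.061], [0, 0, 0.061], [0, 0, 0.061], [0, 0, 0]]' --delta_rot '[[0, 0, 0], [0, 0, 0], [0, 0, 0], [0, 0, 0], [0, 0, 0]]'

```text
time_s: 5.03
tcp_pos: [0.5216, -0.0044, 0.0351]
ee_rot: [[0.188, 0.926, 0.327], [0.462, -0.377, 0.803], [0.867, 0.0, -0.499]]
force: [-0.4, 0.4, 0.1]
grip_width: 0.503
grasp_force: 0.0
```

```bash
python3 - <<'E'
from h import *
A=now();loc(A)
# arc: finger contact follows lip about rear edge (77,6); keep dip 30
def pose(th,dip):
    # point under the lip (cover-fixed): lip edge contact 8 mm in from front, underside
    e=np.array([77.,6]);v=np.array([-85.,56])-e;t=np.radians(th);c,s=np.cos(t),np.sin(t)
    q=e+[c*v[0]+s*v[1],-s*v[0]+c*v[1]]
    return q
for th in (0,15,30,45,60,70): print(th,pose(th,30))
E
```

```text
t 5.03 tcp [ 0.5216 -0.0044  0.0351] z [ 0.327  0.803 -0.499] x [0.188 0.462 0.867] q [ 0.64  1.   -0.22  2.07 -1.35  0.88  1.43] F [-0.4  0.4  0.1] w 0.5
splicer frame [-0.0852 -0.0004  0.0351]
0 [-85.  56.]
15 [-66.5390316   96.22497662]
30 [-38.29611541 130.30127019]
45 [ -2.19595949 155.90663761]
60 [ 39.30127019 171.29611541]
70 [ 68.57736782 175.33121173]
```

```bash
cat >> h.py <<'E'
def lift(th,s=.016,h=.011):
    t=np.radians(th);c,q=np.cos(t),np.sin(t);v=np.array([-.173,.05]);E=np.array([.077,.006])+[c*v[0]+q*v[1],-q*v[0]+c*v[1]]
    dip=30+th/2;a=np.radians(dip);p=E+s*np.array([np.cos(a),-np.sin(a)])-h*np.array([np.sin(a),np.cos(a)])
    return H(S(p[0],0,p[1]),down(dip))
E
python3 - <<'E'
from h import *
A=now()
for th in (6,18,30): A=rows(A,lift(th),8);loc(A)
E
```

```text
t 5.03 tcp [ 0.5216 -0.0044  0.0351] z [ 0.327  0.803 -0.499] x [0.188 0.462 0.867] q [ 0.64  1.   -0.22  2.07 -1.35  0.88  1.43] F [-0.4  0.4  0.1] w 0.5
8 x [0.01, -0.0, -0.004] [-0.0001, -0.0021, 0.0001] mm 2.7 deg 0.38
splicer frame [-0.0817 -0.0004  0.0563]
8 x [0.017, -0.0, -0.003] [-0.0, -0.0042, -0.0] mm 4.3 deg 0.76
splicer frame [-0.0668 -0.0005  0.0874]
8 x [0.018, -0.0, -0.001] [-0.0, -0.0042, -0.0] mm 4.5 deg 0.76
splicer frame [-0.0443 -0.0005  0.1156]
```

Request:
step_arm --translation '[[0.01, 0, -0.004], [0.01, 0, -0.004], [0.01, 0, -0.004], [0.01, 0, -0.004], [0.01, 0, -0.004], [0.01, 0, -0.004], [0.01, 0, -0.004], [0.01, 0, -0.004]]' --delta_rot '[[0, -0.0021, 0], [0, -0.0021, 0], [0, -0.0021, 0], [0, -0.0021, 0], [0, -0.0021, 0], [0, -0.0021, 0], [0, -0.0021, 0], [0, -0.0021, 0]]'

```text
time_s: 5.7
tcp_pos: [0.5227, -0.003, 0.0555]
ee_rot: [[0.207, 0.925, 0.317], [0.506, -0.379, 0.775], [0.837, 0.0, -0.547]]
force: [0.1, -0.3, -1.3]
grip_width: 0.502
grasp_force: 0.7
```

```bash
python3 - <<'E'
from h import *
A=now();loc(A)
for th in (18,30): A=rows(A,lift(th),8)
from bench import snapshot
d=snapshot("top");cv2.imwrite("pics/t2.png",cv2.resize(d["frame"][150:390,250:570,::-1],None,fx=2,fy=2))
E
```

```text
t 5.7 tcp [ 0.5227 -0.003   0.0555] z [ 0.317  0.775 -0.547] x [0.207 0.506 0.837] q [ 0.6   0.92 -0.2   2.08 -1.34  0.86  1.36] F [ 0.1 -0.3 -1.3] w 0.5
splicer frame [-0.0835 -0.0009  0.0555]
8 x [0.018, -0.0, -0.003] [-0.0, -0.004, 0.0] mm 4.6 deg 0.72
8 x [0.018, -0.0, -0.001] [-0.0, -0.0042, 0.0] mm 4.5 deg 0.76
```

View pics/t2.png

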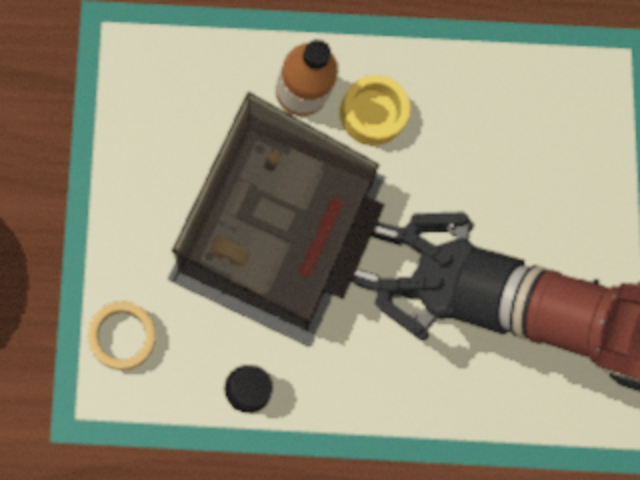

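The cover is starting to tilt: its rear top corner moved from (257,98) to (250,95), with both fingers under the lip at (380,230) and (362,278).

Request:
step_arm --translation '[[0.018, 0, -0.003], [0.018, 0, -0.003], [0.018, 0, -0.003], [0.018, 0, -0.003], [0.018, 0, -0.003], [0.018, 0, -0.003], [0.018, 0, -0.003], [0.018, 0, -0.003]]' --delta_rot '[[0, -0.004, 0], [0, -0.004, 0], [0, -0.004, 0], [0, -0.004, 0], [0, -0.004, 0], [0, -0.004, 0], [0, -0.004, 0], [0, -0.004, 0]]'

```text
time_s: 6.42
tcp_pos: [0.5289, 0.0124, 0.0885]
ee_rot: [[0.238, 0.926, 0.295], [0.582, -0.379, 0.72], [0.778, 0.0, -0.628]]
force: [0.4, -0.8, -0.7]
grip_width: 0.498
grasp_force: 0.6
```

Request:
step_arm --translation '[[0.018, 0, -0.001], [0.018, 0, -0.001], [0.018, 0, -0.001], [0.018, 0, -0.001], [0.018, 0, -0.001], [0.018, 0, -0.001], [0.018, 0, -0.001], [0.018, 0, -0.001]]' --delta_rot '[[0, -0.0042, 0], [0, -0.0042, 0], [0, -0.0042, 0], [0, -0.0042, 0], [0, -0.0042, 0], [0, -0.0042, 0], [0, -0.0042, 0], [0, -0.0042, 0]]'

```text
time_s: 7.08
tcp_pos: [0.5373, 0.0332, 0.1167]
ee_rot: [[0.268, 0.926, 0.268], [0.654, -0.379, 0.655], [0.707, -0.0, -0.707]]
force: [-0.7, -0.1, -0.8]
grip_width: 0.501
grasp_force: 0.4
```

```bash
python3 - <<'E'
from h import *
A=now();loc(A)
for th,n in ((40,8),(48,8),(56,8)): A=rows(A,lift(th),n)
from bench import snapshot
d=snapshot("top");cv2.imwrite("pics/t3.png",cv2.resize(d["frame"][150:390,250:570,::-1],None,fx=2,fy=2))
E
```

```text
t 7.08 tcp [0.5373 0.0332 0.1167] z [ 0.268  0.655 -0.707] x [0.268 0.654 0.707] q [ 0.4   0.69 -0.13  2.08 -1.24  0.74  1.02] F [-0.7 -0.1 -0.8] w 0.5
splicer frame [-0.0444 -0.0006  0.1167]
8 x [0.015, -0.0, 0.001] [-0.0, -0.0035, 0.0] mm 3.8 deg 0.63
8 x [0.012, -0.0, 0.001] [-0.0, -0.0028, 0.0] mm 3.0 deg 0.5
8 x [0.012, -0.0, 0.002] [-0.0, -0.0027, 0.0] mm 3.0 deg 0.49
```

View pics/t3.png

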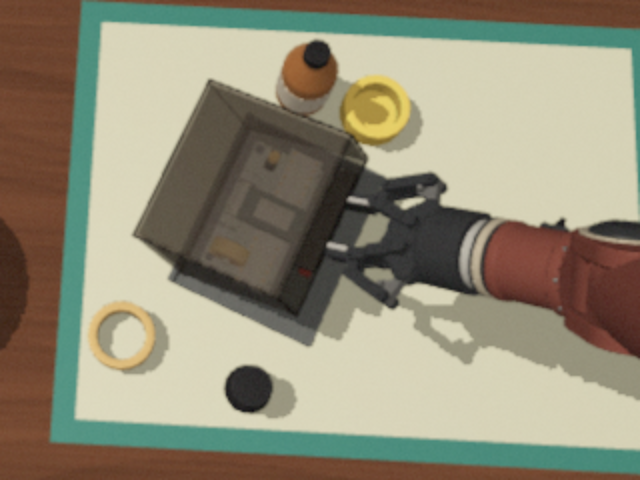

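The cover is about 30° up, with its rear top edge at (210,82)–(138,235), square and clear of the bottle. Continuing slowly.

Request:
step_arm --translation '[[0.015, 0, 0.001], [0.015, 0, 0.001], [0.015, 0, 0.001], [0.015, 0, 0.001], [0.015, 0, 0.001], [0.015, 0, 0.001], [0.015, 0, 0.001], [0.015, 0, 0.001]]' --delta_rot '[[0, -0.0035, 0], [0, -0.0035, 0], [0, -0.0035, 0], [0, -0.0035, 0], [0, -0.0035, 0], [0, -0.0035, 0], [0, -0.0035, 0], [0, -0.0035, 0]]'

```text
time_s: 7.8
tcp_pos: [0.5462, 0.0547, 0.1354]
ee_rot: [[0.29, 0.925, 0.243], [0.709, -0.379, 0.595], [0.643, -0.0, -0.766]]
force: [-0.5, -0.6, 0.2]
grip_width: 0.501
grasp_force: 0.2
```

Request:
step_arm --translation '[[0.012, 0, 0.001], [0.012, 0, 0.001], [0.012, 0, 0.001], [0.012, 0, 0.001], [0.012, 0, 0.001], [0.012, 0, 0.001], [0.012, 0, 0.001], [0.012, 0, 0.001]]' --delta_rot '[[0, -0.0028, 0], [0, -0.0028, 0], [0, -0.0028, 0], [0, -0.0028, 0], [0, -0.0028, 0], [0, -0.0028, 0], [0, -0.0028, 0], [0, -0.0028, 0]]'

```text
time_s: 8.47
tcp_pos: [0.5537, 0.0732, 0.1486]
ee_rot: [[0.307, 0.925, 0.222], [0.749, -0.379, 0.543], [0.587, -0.0, -0.809]]
force: [0.1, -1.0, -0.2]
grip_width: 0.503
grasp_force: 0.1
```

Request:
step_arm --translation '[[0.012, 0, 0.002], [0.012, 0, 0.002], [0.012, 0, 0.002], [0.012, 0, 0.002], [0.012, 0, 0.002], [0.012, 0, 0.002], [0.012, 0, 0.002], [0.012, 0, 0.002]]' --delta_rot '[[0, -0.0027, 0], [0, -0.0027, 0], [0, -0.0027, 0], [0, -0.0027, 0], [0, -0.0027, 0], [0, -0.0027, 0], [0, -0.0027, 0], [0, -0.0027, 0]]'

```text
time_s: 9.13
tcp_pos: [0.5622, 0.0936, 0.1588]
ee_rot: [[0.321, 0.925, 0.201], [0.784, -0.379, 0.491], [0.531, -0.0, -0.847]]
force: [0.2, 0.4, -0.3]
grip_width: 0.5
grasp_force: 0.0
```

```bash
python3 - <<'E'
from h import *
A=now();loc(A)
for th,n in ((64,8),(72,8)): A=rows(A,lift(th),n)
from bench import snapshot
d=snapshot("top");cv2.imwrite("pics/t4.png",cv2.resize(d["frame"][150:390,250:570,::-1],None,fx=2,fy=2))
E
```

```text
t 9.13 tcp [0.5622 0.0936 0.1588] z [ 0.201  0.491 -0.847] x [0.321 0.784 0.531] q [ 0.06  0.56  0.02  1.98 -0.98  0.67  0.49] F [ 0.2  0.4 -0.3] w 0.5
splicer frame [ 0.0208 -0.0007  0.1588]
8 x [0.011, -0.0, 0.004] [-0.0, -0.0028, 0.0] mm 2.9 deg 0.5
8 x [0.011, -0.0, 0.003] [-0.0, -0.0028, 0.0] mm 2.9 deg 0.5
```

View pics/t4.png

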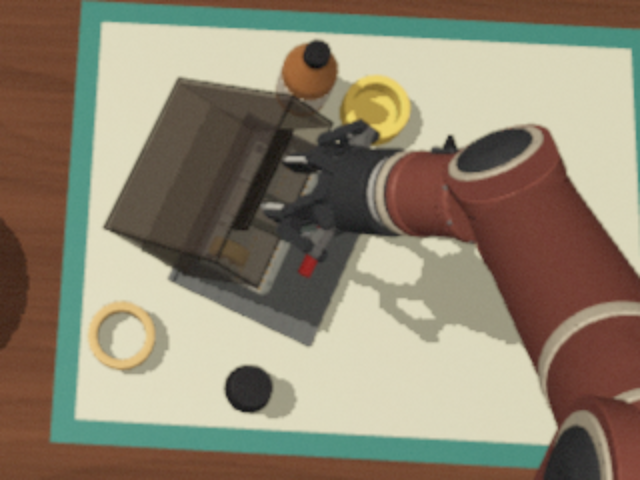

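The cover is near tipping, with its lip at (265,180) against the fingertips. I'll go a little further, then wait.

Request:
step_arm --translation '[[0.011, 0, 0.004], [0.011, 0, 0.004], [0.011, 0, 0.004], [0.011, 0, 0.004], [0, 0, 0], [0, 0, 0], [0, 0, 0], [0, 0, 0]]' --delta_rot '[[0, -0.0028, 0], [0, -0.0028, 0], [0, -0.0028, 0], [0, -0.0028, 0], [0, 0, 0], [0, 0, 0], [0, 0, 0], [0, 0, 0]]'

```text
time_s: 9.85
tcp_pos: [0.5663, 0.1034, 0.1608]
ee_rot: [[0.329, 0.925, 0.19], [0.801, -0.38, 0.464], [0.501, -0.0, -0.865]]
force: [-0.2, 0.3, -0.1]
grip_width: 0.505
grasp_force: 0.0
```

```bash
cat >> h.py <<'E'
def heights(d):
    P=cloud(d).reshape(-1,3);c,s=np.cos(SP[2]),np.sin(SP[2]);Q=P-[SP[0],SP[1],0];Q=np.c_[c*Q[:,0]+s*Q[:,1],-s*Q[:,0]+c*Q[:,1],Q[:,2]]*1000
    for y in(-80,0,70):
        print("y",y,[(x,int(np.max(m))) for x in range(-100,221,20) if len(m:=Q[(abs(Q[:,0]-x)<5)&(abs(Q[:,1]-y)<10),2])])
E
python3 - <<'E'
from h import *
loc(now())
from bench import snapshot
d=snapshot("top");heights(d)
E
```

```text
t 9.85 tcp [0.5663 0.1034 0.1608] z [ 0.19   0.464 -0.865] x [0.329 0.801 0.501] q [-0.    0.55  0.05  1.95 -0.93  0.67  0.41] F [-0.2  0.3 -0.1] w 0.51
splicer frame [ 0.0315 -0.0008  0.1608]
y -80 [(40, 30), (60, 28), (80, 167), (100, 165), (120, 163), (140, 160), (160, 76), (180, 7), (200, 6), (220, 7)]
y 0 [(-100, 492), (-80, 463), (-60, 396), (-40, 361), (-20, 331), (0, 298), (20, 61), (40, 55), (60, 54), (80, 167), (100, 164), (120, 162), (140, 182), (160, 79), (180, 8), (200, 5), (220, 5)]
y 70 [(-100, 531), (-80, 12), (-60, 11), (-40, 12), (-20, 255), (0, 248), (20, 79), (40, 81), (60, 68), (80, 167), (100, 165), (120, 164), (140, 162), (160, 78), (180, 8), (200, 7), (220, 7)]
```

The cover has tipped and rests on its back: it is level at 160–167 mm between x = 80 and 140, and clear of the splicer. Next is the press arm.

```bash
python3 - <<'E'
from h import *
from bench import snapshot
d=snapshot("top");cv2.imwrite("pics/t5.png",cv2.resize(d["frame"][150:390,250:570,::-1],None,fx=2,fy=2));heights(d)
A=now();A=rows(A,H(S(-.12,0,.11),down(40)),16);loc(A);A=rows(A,H(S(-.096,0,.060),down(40)),5);A=rows(A,H(S(-.050,0,.0214),down(40)),5)
E
```

```text
y -80 [(40, 31), (60, 34), (80, 167), (100, 166), (120, 162), (140, 161), (160, 73), (180, 5), (200, 7), (220, 5)]
y 0 [(-100, 490), (-80, 464), (-60, 397), (-40, 362), (-20, 331), (0, 298), (20, 59), (40, 57), (60, 52), (80, 167), (100, 166), (120, 163), (140, 183), (160, 79), (180, 6), (200, 6), (220, 6)]
y 70 [(-100, 526), (-80, 11), (-60, 12), (-40, 12), (-20, 257), (0, 249), (20, 78), (40, 82), (60, 69), (80, 170), (100, 166), (120, 162), (140, 162), (160, 79), (180, 7), (200, 7), (220, 6)]
t 9.95 tcp [0.5664 0.1034 0.1608] z [ 0.19   0.464 -0.865] x [0.329 0.8   0.501] q [-0.    0.55  0.05  1.95 -0.93  0.67  0.41] F [-0.4  0.3  0.1] w 0.5
16 x [-0.038, -0.0, -0.014] [-0.0, 0.0069, 0.0] mm 10.1 deg 1.24
splicer frame [-0.1207 -0.0009  0.1079]
5 x [-0.017, -0.001, 0.04] [-0.0, 0.0001, 0.0] mm 10.9 deg 0.02
5 x [0.0, 0.0, 0.048] [-0.0, -0.0, 0.0] mm 12.0 deg 0.0
```

View pics/t5.png

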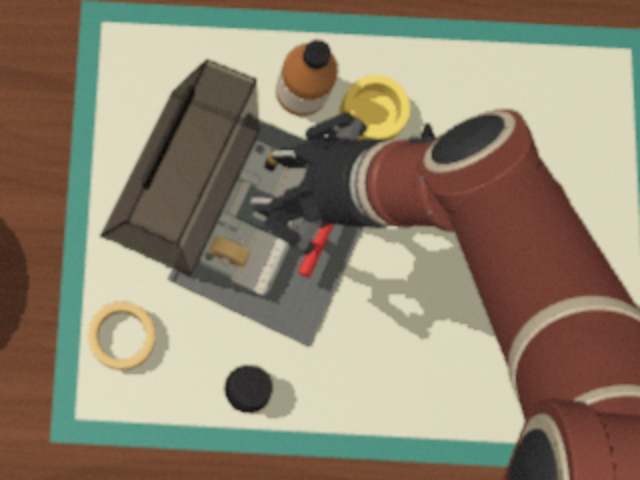

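The cover lies on its back behind the splicer, lip slot at (165,140), and the red handle is exposed at (315,250). Moving to the handle.

Request:
step_arm --translation '[[-0.038, 0, -0.014], [-0.038, 0, -0.014], [-0.038, 0, -0.014], [-0.038, 0, -0.014], [-0.038, 0, -0.014], [-0.038, 0, -0.014], [-0.038, 0, -0.014], [-0.038, 0, -0.014]]' --delta_rot '[[0, 0.0069, 0], [0, 0.0069, 0], [0, 0.0069, 0], [0, 0.0069, 0], [0, 0.0069, 0], [0, 0.0069, 0], [0, 0.0069, 0], [0, 0.0069, 0]]'

```text
time_s: 10.62
tcp_pos: [0.5367, 0.0304, 0.141]
ee_rot: [[0.29, 0.925, 0.245], [0.708, -0.38, 0.595], [0.644, 0.001, -0.765]]
force: [0.8, -0.3, -1.0]
grip_width: 0.501
grasp_force: 0.0
```

Request:
step_arm --translation '[[-0.038, 0, -0.014], [-0.038, 0, -0.014], [-0.038, 0, -0.014], [-0.038, 0, -0.014], [-0.038, 0, -0.014], [-0.038, 0, -0.014], [-0.038, 0, -0.014], [-0.038, 0, -0.014]]' --delta_rot '[[0, 0.0069, 0], [0, 0.0069, 0], [0, 0.0069, 0], [0, 0.0069, 0], [0, 0.0069, 0], [0, 0.0069, 0], [0, 0.0069, 0], [0, 0.0069, 0]]'

```text
time_s: 11.28
tcp_pos: [0.5087, -0.038, 0.1077]
ee_rot: [[0.244, 0.925, 0.291], [0.595, -0.38, 0.708], [0.766, 0.001, -0.643]]
force: [0.6, 0.6, -0.4]
grip_width: 0.502
grasp_force: 0.0
```

Request:
step_arm --translation '[[-0.017, 0, 0.04], [-0.017, 0, 0.04], [-0.017, 0, 0.04], [-0.017, 0, 0.04], [-0.017, 0, 0.04], [0, 0, 0]]' --delta_rot '[[0, 0, 0], [0, 0, 0], [0, 0, 0], [0, 0, 0], [0, 0, 0], [0, 0, 0]]'

```text
time_s: 11.78
tcp_pos: [0.5175, -0.0117, 0.0581]
ee_rot: [[0.244, 0.927, 0.287], [0.594, -0.376, 0.711], [0.767, -0.003, -0.642]]
force: [-0.8, 0.6, 0.3]
grip_width: 0.497
grasp_force: 0.0
```

```bash
python3 - <<'E'
from h import *
from bench import snapshot
A=now();loc(A);A=rows(A,H(S(-.050,0,.0214),down(40)),6)
d=snapshot("top");f=d["frame"].astype(int);P=cloud(d)
m=(f[...,0]>140)&(f[...,1]<60)&(f[...,2]<70);m[:,:325]=0;m[:,460:]=0;m[:190]=0;m[330:]=0
for q in P[m][::12]: loc(H(q,np.eye(3)))
E
```

```text
t 11.78 tcp [ 0.5175 -0.0117  0.0581] z [ 0.287  0.711 -0.642] x [0.244 0.594 0.767] q [ 0.56  0.85 -0.17  2.09 -1.29  0.78  1.26] F [-0.8  0.6  0.3] w 0.5
splicer frame [-0.0935  0.0006  0.0581]
6 x [-0.0, 0.001, 0.038] [-0.0003, -0.0, 0.0] mm 9.5 deg 0.05
splicer frame [-0.0396 -0.0403  0.0551]
splicer frame [-0.0381 -0.0274  0.0557]
splicer frame [-0.0471 -0.0212  0.0596]
splicer frame [-0.0469 -0.0123  0.0559]
splicer frame [-0.046   0.003   0.0593]
splicer frame [-0.0459  0.0115  0.054 ]
splicer frame [0.025  0.282  1.2428]
splicer frame [-0.0478  0.032   0.0549]
splicer frame [-0.0474  0.0414  0.0539]
```

Request:
step_arm --translation '[[0, 0, 0.038], [0, 0, 0.038], [0, 0, 0.038], [0, 0, 0.038], [0, 0, 0.038], [0, 0, 0.038], [0, 0, 0]]' --delta_rot '[[0, 0, 0], [0, 0, 0], [0, 0, 0], [0, 0, 0], [0, 0, 0], [0, 0, 0], [0, 0, 0]]'

```text
time_s: 12.42
tcp_pos: [0.5347, 0.0274, 0.0227]
ee_rot: [[0.244, 0.926, 0.29], [0.594, -0.378, 0.71], [0.767, -0.001, -0.642]]
force: [0.4, -0.2, 0.6]
grip_width: 0.503
grasp_force: 0.0
```

```bash
cat >> h.py <<'E'
def press(ph,s=.012,h=.018):
    t=np.radians(ph+1.2);C=np.array([.05-.095*np.cos(t),.044+.095*np.sin(t)]);dip=40+ph/2;a=np.radians(dip)
    p=C+s*np.array([np.cos(a),-np.sin(a)])-h*np.array([np.sin(a),np.cos(a)]);return H(S(p[0],0,p[1]),down(dip))
E
python3 - <<'E'
from h import *
A=now();loc(A)
for ph in (10,25,40,55,71): A=rows(A,press(ph),8);loc(A)
E
```

```text
t 12.42 tcp [0.5347 0.0274 0.0227] z [ 0.29   0.71  -0.642] x [0.244 0.594 0.767] q [ 0.63  0.96 -0.42  2.09 -1.35  0.55  1.31] F [ 0.4 -0.2  0.6] w 0.5
splicer frame [-0.0508 -0.0004  0.0227]
8 x [0.008, -0.0, -0.005] [-0.0001, -0.0035, 0.0] mm 2.4 deg 0.63
splicer frame [-0.0475 -0.0004  0.0413]
8 x [0.01, -0.0, -0.007] [0.0, -0.0052, 0.0] mm 3.1 deg 0.94
splicer frame [-0.0419 -0.0004  0.065 ]
8 x [0.011, -0.0, -0.006] [0.0, -0.0052, 0.0] mm 3.1 deg 0.94
splicer frame [-0.0305 -0.0004  0.0873]
8 x [0.011, -0.0, -0.004] [0.0, -0.0053, 0.0] mm 2.9 deg 0.95
splicer frame [-0.0145 -0.0004  0.1043]
8 x [0.012, -0.0, -0.003] [0.0, -0.0055, 0.0] mm 3.1 deg 0.99
splicer frame [ 0.0063 -0.0004  0.1178]
```

Request:
step_arm --translation '[[0.008, 0, -0.005], [0.008, 0, -0.005], [0.008, 0, -0.005], [0.008, 0, -0.005], [0.008, 0, -0.005], [0.008, 0, -0.005], [0.008, 0, -0.005], [0.008, 0, -0.005]]' --delta_rot '[[0, -0.0035, 0], [0, -0.0035, 0], [0, -0.0035, 0], [0, -0.0035, 0], [0, -0.0035, 0], [0, -0.0035, 0], [0, -0.0035, 0], [0, -0.0035, 0]]'

```text
time_s: 13.08
tcp_pos: [0.535, 0.0266, 0.0401]
ee_rot: [[0.272, 0.924, 0.267], [0.659, -0.381, 0.648], [0.701, -0.0, -0.713]]
force: [-3.3, -5.2, -3.2]
grip_width: 0.496
grasp_force: 3.6
```

Request:
step_arm --translation '[[0.01, 0, -0.007], [0.01, 0, -0.007], [0.01, 0, -0.007], [0.01, 0, -0.007], [0.01, 0, -0.007], [0.01, 0, -0.007], [0.01, 0, -0.007], [0.01, 0, -0.007]]' --delta_rot '[[0, -0.0052, 0], [0, -0.0052, 0], [0, -0.0052, 0], [0, -0.0052, 0], [0, -0.0052, 0], [0, -0.0052, 0], [0, -0.0052, 0], [0, -0.0052, 0]]'

```text
time_s: 13.75
tcp_pos: [0.5363, 0.0296, 0.0636]
ee_rot: [[0.307, 0.923, 0.23], [0.739, -0.384, 0.554], [0.6, 0.0, -0.8]]
force: [-6.2, -10.5, -0.1]
grip_width: 0.503
grasp_force: 4.7
```

```bash
python3 - <<'E'
from h import *
from bench import snapshot
A=now();loc(A)
for ph in (40,55,71): A=rows(A,press(ph),8);loc(A)
d=snapshot("top");cv2.imwrite("pics/t6.png",cv2.resize(d["frame"][150:390,250:570,::-1],None,fx=2,fy=2))
E
```

```text
t 13.75 tcp [0.5363 0.0296 0.0636] z [ 0.23   0.554 -0.8  ] x [0.307 0.739 0.6  ] q [ 0.42  0.75 -0.26  2.08 -1.17  0.5   0.93] F [ -6.2 -10.5  -0.1] w 0.5
splicer frame [-0.0482 -0.0011  0.0636]
8 x [0.014, -0.001, -0.005] [0.0001, -0.0048, -0.0001] mm 3.7 deg 0.86
splicer frame [-0.0305  0.0009  0.0875]
8 x [0.011, 0.0, -0.004] [-0.0, -0.0052, -0.0] mm 2.9 deg 0.94
splicer frame [-0.0145  0.0008  0.1045]
8 x [0.012, 0.0, -0.003] [-0.0, -0.0055, -0.0] mm 3.1 deg 0.99
splicer frame [0.0062 0.0008 0.118 ]
```

View pics/t6.png

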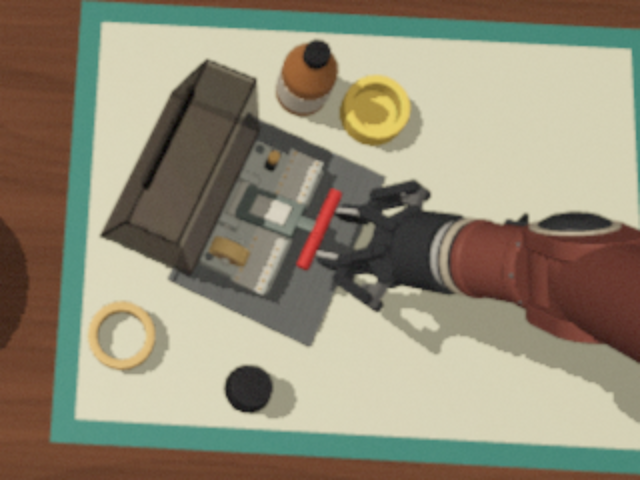

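The handle now shows at (335,195)–(305,265) with both fingertips at it. I'll check its height by depth, because the force is mostly horizontal.

```bash
cat >> h.py <<'E'
def bar():
    from bench import snapshot
    d=snapshot("top");f=d["frame"].astype(int);P=cloud(d);Z=P[...,2]
    m=(f[...,0]>140)&(f[...,1]<70)&(f[...,2]<80)&(Z>.03)&(Z<.2);m[:,:325]=0;m[:,460:]=0;m[:190]=0;m[330:]=0
    q=P[m];c,s=np.cos(SP[2]),np.sin(SP[2]);v=q-[*SP[:2],0];x=c*v[:,0]+s*v[:,1];y=-s*v[:,0]+c*v[:,1]
    print("bar n",len(q),"x",np.round(np.percentile(x,[10,50,90]),4),"y",np.round([y.min(),y.max()],3),"ztop",np.round(np.percentile(v[:,2],[50,90]),4))
    X,Zc=np.median(x),np.median(v[:,2])-.005;print("angle deg",np.degrees(np.arctan2(Zc-.044,.05-X))-1.2)
E
python3 -c "
from h import *
now();bar();now()"
```

```text
t 13.8 tcp [0.5371 0.0308 0.0649] z [ 0.231  0.555 -0.799] x [0.304 0.739 0.601] q [ 0.42  0.75 -0.26  2.08 -1.17  0.51  0.93] F [-3.2 -8.1  0.9] w 0.5
bar n 180 x [-0.0411 -0.0375 -0.0312] y [-0.044  0.044] ztop [0.087  0.0899]
angle deg 22.276826425569144
t 13.85 tcp [0.5373 0.0309 0.0648] z [ 0.232  0.556 -0.798] x [0.304 0.738 0.602] q [ 0.42  0.75 -0.26  2.08 -1.17  0.51  0.93] F [-3.2 -8.1  0. ] w 0.5
```

```bash
sed -i 's#dip=40+ph/2;a=np.radians(dip)\n    p=C#&#; /def press/,$ s#dip=40+ph/2#dip=max(53,ph+4)#' h.py; python3 - <<'E'
from h import *
A=now();loc(A)
for ph in (40,55,72): A=rows(A,press(ph),8);loc(A)
E
```

```text
t 13.85 tcp [0.5373 0.0309 0.0648] z [ 0.232  0.556 -0.798] x [0.304 0.738 0.602] q [ 0.42  0.75 -0.26  2.08 -1.17  0.51  0.93] F [-3.2 -8.1  0. ] w 0.5
splicer frame [-0.0466 -0.0015  0.0648]
8 x [0.014, -0.001, -0.003] [0.0001, -0.0, -0.0] mm 3.6 deg 0.02
splicer frame [-0.0278  0.0005  0.0864]
8 x [0.011, 0.0, -0.003] [0.0, -0.0042, -0.0] mm 2.9 deg 0.76
splicer frame [-0.013   0.0005  0.1038]
8 x [0.013, 0.0, -0.003] [0.0, -0.0118, -0.0] mm 3.3 deg 2.12
splicer frame [0.0083 0.0005 0.1196]
```

Request:
step_arm --translation '[[0.011, 0, -0.005], [0.011, 0, -0.005], [0.011, 0, -0.005], [0.011, 0, -0.005], [0.011, 0, -0.005], [0.011, 0, -0.005], [0.011, 0, -0.005], [0.011, 0, -0.005]]' --delta_rot '[[0, 0, 0], [0, 0, 0], [0, 0, 0], [0, 0, 0], [0, 0, 0], [0, 0, 0], [0, 0, 0], [0, 0, 0]]'

```text
time_s: 14.52
tcp_pos: [0.5424, 0.0427, 0.0865]
ee_rot: [[0.303, 0.924, 0.232], [0.736, -0.382, 0.559], [0.605, 0.001, -0.796]]
force: [-1.2, -5.3, -0.4]
grip_width: 0.5
grasp_force: 2.2
```

```bash
python3 - <<'E'
from h import *
bar()
A=now();loc(A)
for ph in (55,72): A=rows(A,press(ph),8);loc(A)
E
```

```text
bar n 232 x [-0.0278 -0.0233 -0.0184] y [-0.044  0.044] ztop [0.1095 0.1125]
angle deg 38.334046265300216
t 14.57 tcp [0.5427 0.0434 0.0872] z [ 0.233  0.56  -0.795] x [0.302 0.736 0.606] q [ 0.38  0.71 -0.24  2.07 -1.14  0.54  0.86] F [-2.4 -4.8 -0.4] w 0.5
splicer frame [-0.0329 -0.0018  0.0872]
8 x [0.013, -0.001, -0.001] [0.0001, -0.0044, 0.0] mm 3.3 deg 0.79
splicer frame [-0.0126  0.0002  0.1036]
8 x [0.013, 0.0, -0.003] [-0.0, -0.0118, 0.0] mm 3.3 deg 2.12
splicer frame [0.0087 0.0002 0.1194]
```

Working well (38°). Continuing.

Request:
step_arm --translation '[[0.012, 0, -0.002], [0.012, 0, -0.002], [0.012, 0, -0.002], [0.012, 0, -0.002], [0.012, 0, -0.002], [0.012, 0, -0.002], [0.012, 0, -0.002], [0.012, 0, -0.002]]' --delta_rot '[[0, -0.0044, 0], [0, -0.0044, 0], [0, -0.0044, 0], [0, -0.0044, 0], [0, -0.0044, 0], [0, -0.0044, 0], [0, -0.0044, 0], [0, -0.0044, 0]]'

```text
time_s: 15.23
tcp_pos: [0.549, 0.06, 0.104]
ee_rot: [[0.326, 0.925, 0.197], [0.793, -0.381, 0.476], [0.515, 0.001, -0.857]]
force: [-1.8, -4.8, 0.8]
grip_width: 0.501
grasp_force: 1.9
```

```bash
python3 - <<'E'
from h import *
bar()
A=now();loc(A)
for ph in (64,72): A=rows(A,press(ph),8);loc(A)
E
```

```text
bar n 182 x [-0.0095 -0.0061  0.0002] y [-0.041  0.045] ztop [0.1278 0.1308]
angle deg 53.3542600785004
t 15.28 tcp [0.5495 0.0617 0.105 ] z [ 0.197  0.477 -0.857] x [0.323 0.793 0.516] q [ 0.21  0.64 -0.12  2.03 -1.    0.54  0.62] F [-0.4 -3.3  0.3] w 0.5
splicer frame [-0.0134 -0.0011  0.105 ]
8 x [0.007, -0.001, -0.001] [0.0, -0.0063, 0.0001] mm 1.8 deg 1.13
splicer frame [-0.0019  0.0009  0.1131]
8 x [0.006, 0.0, -0.001] [0.0, -0.0056, -0.0] mm 1.5 deg 1.01
splicer frame [0.0089 0.0009 0.1188]
```

Request:
step_arm --translation '[[0.007, 0, -0.001], [0.007, 0, -0.001], [0.007, 0, -0.001], [0.007, 0, -0.001], [0.007, 0, -0.001], [0.007, 0, -0.001], [0.007, 0, -0.001], [0.007, 0, -0.001]]' --delta_rot '[[0, -0.0063, 0], [0, -0.0063, 0], [0, -0.0063, 0], [0, -0.0063, 0], [0, -0.0063, 0], [0, -0.0063, 0], [0, -0.0063, 0], [0, -0.0063, 0]]'

```text
time_s: 15.95
tcp_pos: [0.5529, 0.0713, 0.1122]
ee_rot: [[0.352, 0.925, 0.142], [0.858, -0.38, 0.346], [0.374, -0.0, -0.927]]
force: [-0.4, -4.2, 2.0]
grip_width: 0.5
grasp_force: 1.7
```

Request:
step_arm --translation '[[0.006, 0, -0.001], [0.006, 0, -0.001], [0.006, 0, -0.001], [0.006, 0, -0.001], [0.006, 0, -0.001], [0.006, 0, -0.001], [0.006, 0, -0.001], [0.006, 0, -0.001]]' --delta_rot '[[0, -0.0056, 0], [0, -0.0056, 0], [0, -0.0056, 0], [0, -0.0056, 0], [0, -0.0056, 0], [0, -0.0056, 0], [0, -0.0056, 0], [0, -0.0056, 0]]'

```text
time_s: 16.62
tcp_pos: [0.5567, 0.0815, 0.1179]
ee_rot: [[0.368, 0.925, 0.09], [0.898, -0.379, 0.223], [0.24, -0.001, -0.971]]
force: [-1.2, -4.1, 2.1]
grip_width: 0.502
grasp_force: 1.6
```

```bash
python3 - <<'E'
from h import *
bar()
A=now();loc(A);A=rows(A,press(72),4)
E
```

```text
bar n 189 x [0.017  0.0205 0.0269] y [-0.043  0.044] ztop [0.1405 0.1436]
angle deg 70.9177962669284
t 16.67 tcp [0.5572 0.0832 0.1182] z [ 0.09   0.224 -0.97 ] x [0.366 0.899 0.241] q [-0.23  0.6   0.24  1.91 -0.63  0.64  0.09] F [-0.7 -2.4  1. ] w 0.5
splicer frame [ 9.300e-03 -1.000e-04  1.182e-01]
4 x [-0.001, -0.0, -0.001] [-0.0001, 0.0001, 0.0003] mm 0.4 deg 0.06
```

Request:
step_arm --translation '[[0.005, 0, 0], [0.005, 0, 0], [0, 0, 0], [-0.02, 0, 0], [-0.06, 0, 0], [-0.08, 0, 0], [-0.08, 0, 0], [-0.08, 0, 0]]' --delta_rot '[[0, 0, 0], [0, 0, 0], [0, 0, 0], [0, 0, 0], [0, 0, 0], [0, 0, 0], [0, 0, 0], [0, 0, 0]]'

```text
time_s: 17.33
tcp_pos: [0.5283, 0.0129, 0.0983]
ee_rot: [[0.366, 0.926, 0.091], [0.898, -0.377, 0.226], [0.243, -0.001, -0.97]]
force: [-0.3, -0.8, -0.4]
grip_width: 0.498
grasp_force: 0.0
```

Request:
step_arm --translation '[[-0.08, 0, -0.08], [-0.08, 0, -0.08], [-0.08, 0, -0.08], [-0.08, 0, -0.08], [-0.08, 0, -0.08], [-0.06, 0, -0.06], [0, 0, 0], [0, 0, 0]]' --delta_rot '[[0, 0, 0], [0, 0, 0], [0, 0, 0], [0, 0, 0], [0, 0, 0], [0, 0, 0], [0, 0, 0], [0, 0, 0]]'

```text
time_s: 18.0
tcp_pos: [0.4762, -0.1167, 0.1829]
ee_rot: [[0.369, 0.925, 0.093], [0.897, -0.38, 0.225], [0.243, 0.001, -0.97]]
force: [-0.3, -0.4, 0.4]
grip_width: 0.5
grasp_force: 0.0
```

```bash
python3 - <<'E'
from h import *
from bench import snapshot
bar();loc(now())
d=snapshot("top");heights(d);cv2.imwrite("pics/t7.png",cv2.resize(d["frame"][150:390,250:570,::-1],None,fx=2,fy=2))
E
```

```text
bar n 248 x [0.0203 0.0248 0.0297] y [-0.056  0.044] ztop [0.1421 0.1448]
angle deg 73.66541088810031
t 18.05 tcp [ 0.4761 -0.1153  0.1822] z [ 0.091  0.226 -0.97 ] x [0.367 0.898 0.243] q [ 0.14  0.45  0.29  1.97 -0.52  0.81  0.39] F [-0.5  0.5 -0.9] w 0.5
splicer frame [-0.2051 -0.0005  0.1822]
y -80 [(-100, 6), (-80, 12), (-60, 12), (-40, 14), (-20, 30), (0, 38), (20, 42), (40, 30), (60, 32), (80, 170), (100, 165), (120, 162), (140, 159), (160, 76), (180, 7), (200, 8), (220, 7)]
y 0 [(-100, 6), (-80, 11), (-60, 10), (-40, 11), (-20, 30), (0, 41), (20, 145), (40, 115), (60, 53), (80, 167), (100, 165), (120, 164), (140, 183), (160, 80), (180, 6), (200, 7), (220, 6)]
y 70 [(-100, 5), (-80, 12), (-60, 11), (-40, 10), (-20, 33), (0, 40), (20, 78), (40, 82), (60, 68), (80, 165), (100, 165), (120, 164), (140, 160), (160, 79), (180, 4), (200, 6), (220, 6)]
```

View pics/t7.png

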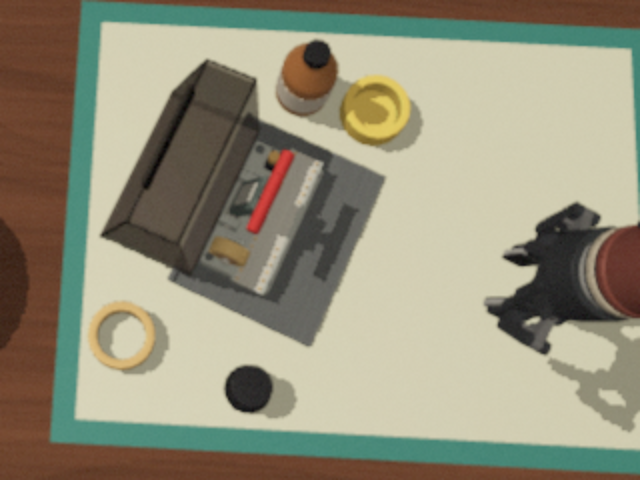

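The press arm stands at about 73° with its handle at (270,190). The cover lies behind at (185,165), the other objects are unmoved and the robot is clear.

```bash
python3 -c "
from bench import job
print(job.finish_job())"
```

```text
the job is handed in; nothing more can be done
None
```

The job is handed in at about 18 s of the 56 s limit: the cover lies on its back right behind the splicer, the press arm stands at about 73° (fully open is about 74.5°), the bottle, core, tape and loupe are unmoved in the last picture, and the arm never went near the cans.

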